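# Slide the loaded scale into its corner stop

### The arm

A 7-joint arm with a two-finger parallel gripper is mounted at the origin on a cart in front of the work surface, level with it; the furniture and walls round the work are solid. World frame = base frame: x ahead of the robot, y to its left, z up, the work surface at z = 0. Lengths are in m, angles in rad, forces in N, time in s.
With the tool pointing down it reaches from about 0.425 to 0.875 m from the base axis. Payload 4.7 kg.
Tool frame: the origin (TCP) lies midway between the tips of the shut fingers; the grasp point (between the pads) lies 19 mm behind it (ctrl.grip_point_offset is the distance from the TCP to the grasp point, in m); z points along the fingers, y is the line along which they close (so a half turn about z gives the same grasp; the last joint's range is limited). The gripper opens to 87 mm and grips with 3 to 60 N. Pads are 19 mm wide; open, the fingers measure 117 mm over their backs; the gripper's body (75 mm by 190 mm) begins 51 mm behind the grasp point.
Start: joints at [-1.236, 0.321, -0.07, 1.45, 0.023, 1.371, -0.057], TCP at [0.205, 0.617, 0.223] pointing down, gripper open.
Joint ranges: [-2.86, 2.86], [-0.3, 2.09], [-1.38, 1.24], [0.06, 2.45], [-1.56, 4.7], [0.09, 2.05], [-2.69, 2.69]. Speed limits (rad/s): [2.57, 2.57, 3.14, 3.14, 3.14, 3.14, 3.14].

### API

Orientations are given as a rotation vector (axis times angle).
In Python, from bench import ctrl gives the robot as it stands. The module is installed in compiled form; this text tells all that it offers.
- The arm moves only by the shell command python3 -m handwheel 'ROWS' [OPENING] [FORCE]. ROWS is JSON, a list of rows, each an object of numbers: "x", "y", "z": the shift along the tool's x, y, z in m; "wx", "wy", "wz": the turn, a rotation vector about the tool's x, y, z in degrees. A call has 1 to 10 rows; each row is the pose to reach, as a shift and turn from the pose commanded when the call began, along the tool's axes at that moment; what a row does not reach only later rows make up. A row lasts 1/12 s, in which the tool goes at most 41.7 mm and 7.16 degrees, less where a joint would pass 70% of its speed; a pose out of reach is approached as far as the arm can. A call with a gripper value outside its range is refused whole. OPENING is the finger opening in m, from 0 to 0.087, set as the call begins (- or left out, the last holds). The fingers move at their own pace and stop on an object; FORCE is the grip in N (left out, the last holds). Time passes only in rows, so rows that repeat a pose let the fingers close. It gives the time, the measured TCP pose, the force, the opening and the grip force at its end, in the units of the state.
- ctrl.get_state(): the state, without advancing time (a new reading comes with each control period).
- ctrl.get_image(name): name is "scene" or "top" or "wrist"; returns a dict with "image" (400x640x3 uint8, red, green, blue), "K" (3x3 intrinsics, pixels), "world_to_cam" (4x4, takes a point from world to camera coordinates); the wrist camera has in their place "hand_eye" (4x4, takes a point from camera to tool coordinates, whose origin is the TCP and whose axes are the flange's). Camera axes: x right, y down, z forward; pixel columns grow to the right and rows downward; lengths in m; the calibration is good to about 2 mm. A picture is of the moment at which its call begins: read the wrist's pose just before it. There is no depth.
- ctrl.close_job(): hands the job in; it is judged then, once.
The state is a dict: "time": time; "joint_positions": joint angles; "qd": joint speeds; "joint_torque": joint torques, N m; "position": TCP position; "tool_rot": TCP orientation; "ft_force": force on the tool from outside, world axes, zero at the start; "torque": the same for the moment, N m; "grip_width": opening from 0.0 (shut) to 1.0 (fully open); "grip_force": force on a finger pad.
Only numpy, scipy, OpenCV 4.12 (cv2) and the standard library are available. Lean on these libraries where they do the work, as an engineer would, in place of code of your own. Each camera call takes 0.05 s, during which the arm holds its last target. There are 200 camera calls.

### The job

Push the bench scale along the table, with the ring cake riding on its pan, into the steel corner stop, so that its back edge lies flush against the back rail and its left edge against the side rail. Only slide the scale, never lift or tip it; leave the cake untouched on the pan, and leave the timer, the tape roll, the marker and the other ring cake where they are.

Things in the scene. Friction and masses are not known exactly. Their poses are not given: they have to be found in the camera images.
- scale: white bench scale, 200 (x) by 160 (y) by 40 mm high, 0.6 to 0.9 kg, loose; slides at roughly 3 to 9 N. Origin: centre of its underside; x points from the display edge (front, x = -100) to the back edge (+100), y to its left edge (+80), z up. Its sides are flat and upright from 4 to 30 mm above the table. Starts short of the stop, to the front and right, turned up to 0.3 rad from it
- pan (a point): centre of the top of the scale's weighing pan (128 by 144 mm), which is 40 mm above the table and 24 mm behind the scale's origin; fixed to the scale
- weighed_cake: plain ring cake, 78 mm across and 35 mm high, lying loose near the middle of the scale's pan, its top 75 mm above the table. Origin: centre of its underside. z up
- corner_stop: two fixed steel angle rails at a right angle, open to front and right; its place and turn vary. Uprights 5 mm thick, 24 mm high; 4 mm thick feet point outward. Origin: on the table, where the scale's origin lies when fully home, frames then parallel. Back rail: inner face at x = +100 mm, y from -95 to +95. Side rail: inner face at y = +80, x from -60 to +90
- timer: white pocket timer, 70x66x21 mm, lying on the table left of the work, in front of the corner stop; origin at the centre of its underside
- tape_roll: tan roll of tape lying flat, 103 mm across, 25 mm high, on the table at the front right; origin at the centre of its underside
- marker: white marker pen with a black cap, 135 mm long, lying on the table left of the side rail; origin at the middle of its underside
- loose_cake: plain ring cake, 78 mm across and 36 mm high, lying on the table to the right of the scale; origin at the centre of its underside
Not all that is in view belongs to the job. Leave any purple or yellow look-alike of the weighed_cake alone.

How it is judged:
At the end, for the whole second after the job is handed in: The scale stands on the table at rest, its origin within 4 mm of the docked place in both directions of the corner stop (so no gap over 4 mm at either rail) and turned less than 0.03 rad from it, with the cake lying on the pan within 45 mm of its middle (x of scale in the frame of corner_stop between -0.004 and 0.004 m and y of scale in the frame of corner_stop between -0.004 and 0.004 m and angle between the x axis of scale and the x axis of corner_stop, either way round below 0.03 rad and height (world z) of scale below 0.003 m and linear speed of scale below 0.01 m/s and horizontal distance between weighed_cake and pan below 0.045 m and height (world z) of weighed_cake between 0.036 and 0.045 m); the robot touches nothing.
It fails at once if the scale is lifted or tipped (8 mm up or 0.08 rad) (height (world z) of scale above 0.008 m or angle between scale's own z axis and vertical above 0.08 rad).
It fails at once if the robot touches the cake on the pan (contact force between any of the fingers, the arm and weighed_cake above 0.3 N).
It fails at once if the cake leaves the pan (height (world z) of weighed_cake below 0.03 m or height (world z) of weighed_cake above 0.05 m).
It fails at once if the timer, tape roll, marker or other cake is moved by more than 15 mm (distance of any of timer, tape_roll, marker, loose_cake from where it was at the start of the episode above 0.015 m).
It also fails if it takes over 70 s, if anything falls off the work surface, if the arm or the gripper's body presses on something with over 40 N, if the wrist force passes 120 N, or if a joint passes its speed limit or range.

## Working session

There is one attempt and no reset: what is moved stays moved. The work goes in short steps, Python scripts to look and compute and a shell command to move; the robot and the scene stay as the last step left them, time stands still between calls to the robot, and variables do not carry over. Pictures are saved under pics/ and viewed, at most 10 in all, crops included, and the job is handed in when it is done.

```bash
mkdir -p pics; python3 - <<'E'
from bench import ctrl
import cv2,numpy as np,pickle
s=ctrl.get_state();print(s['position'],s['tool_rot'],s['ft_force'])
for n in('top','scene'):
    d=ctrl.get_image(n);pickle.dump(d,open(n+'.pkl','wb'));cv2.imwrite(f'pics/{n}1.png',d['image'][:,:,::-1]);print(d['K'],d['world_to_cam'])
E
```

```text
[0.20483413 0.61629876 0.22144782] [-5.01668904e-01 -3.10107994e+00  2.99286749e-03] [-0.27794791  0.02083134 -0.48520457]
[[504.2287485    0.         325.36980059]
 [  0.         504.2287485  194.53911218]
 [  0.           0.           1.        ]] [[-1.79167707e-03 -9.99964382e-01  8.24766908e-03 -6.73029462e-02]
 [-9.92036298e-01  7.38639939e-04 -1.25950138e-01  5.99076735e-01]
 [ 1.25939560e-01 -8.40764908e-03 -9.92002288e-01  1.55042938e+00]
 [ 0.00000000e+00  0.00000000e+00  0.00000000e+00  1.00000000e+00]]
[[379.05971148   0.         317.09431987]
 [  0.         379.05971148 202.79416275]
 [  0.           0.           1.        ]] [[-0.66679221 -0.74519824 -0.00822998  0.35800438]
 [-0.31804245  0.29453211 -0.90116582  0.28946588]
 [ 0.67397117 -0.59827286 -0.4333964   0.5599625 ]
 [ 0.          0.          0.          1.        ]]
```

View pics/top1.png

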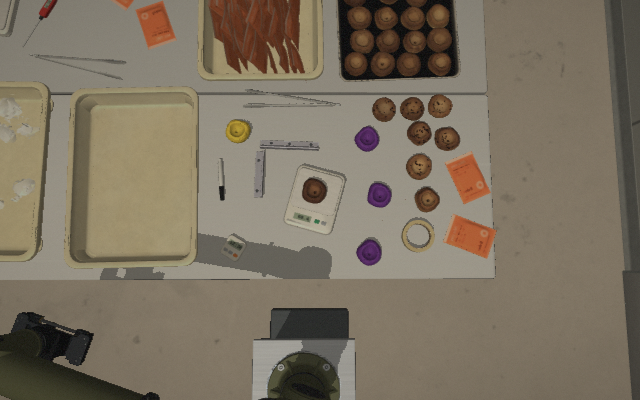

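View pics/scene1.png

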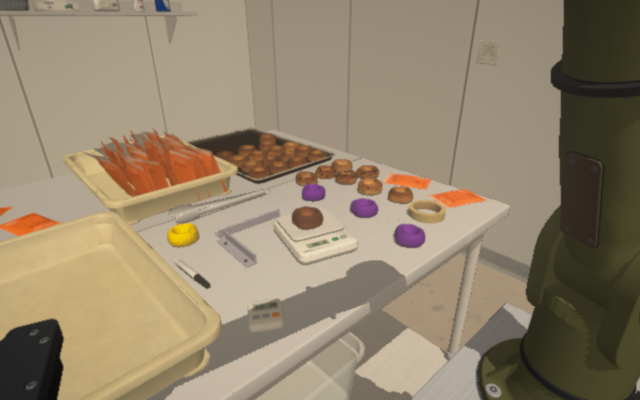

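The top view shows the scale at about (315,199), the corner stop with its back rail at row 145 and side rail at column 259, the timer at (235,246), the marker at (221,178) and a purple cake at (379,194). I'll enlarge it.

```bash
python3 - <<'E'
import cv2,pickle
im=pickle.load(open('top.pkl','rb'))['image'][125:250,240:360,::-1]
cv2.imwrite('pics/crop1.png',cv2.resize(im,None,fx=4.8,fy=4.8,interpolation=cv2.INTER_CUBIC))
E
```

```text
(no output)
```

View pics/crop1.png

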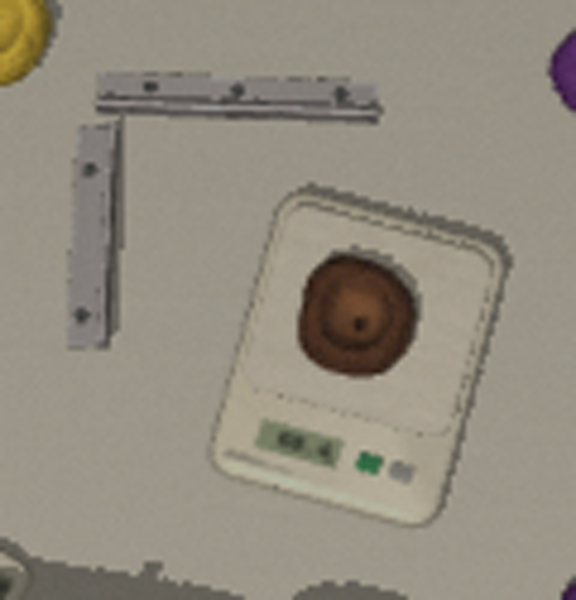

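The crop shows the scale's edges: left (275,215)-(212,445), right (508,265)-(443,505), front (235,478)-(415,524), back (310,187)-(490,238). The rails' inner feet run along (97,110)-(378,123) and (123,120)-(116,345).

```bash
cat >h.py <<'E'
import numpy as np,cv2,pickle
from scipy.spatial.transform import Rotation as R
def deproj(d,uv,z):
    T=d['world_to_cam'];c=-T[:3,:3].T@T[:3,3]
    r=T[:3,:3].T@np.linalg.inv(d['K'])@np.array([uv[0],uv[1],1.]);return (c+r*(z-c[2])/r[2])[:2]
def proj(d,P):
    q=d['world_to_cam'][:3]@np.r_[P,1];q=d['K']@q;return q[:2]/q[2]
def rel(s,x,y,z,phi):
    """shift & turn in tool axes to reach world pos, tool pointing down, tool y along world yaw phi (mod pi)"""
    M=R.from_rotvec(s['tool_rot']);Y=np.array([np.cos(phi),np.sin(phi),0]);
    out=[]
    for sg in(1,-1):
        y_=sg*Y;zz=np.array([0,0,-1.]);G=R.from_matrix(np.c_[np.cross(y_,zz),y_,zz])
        out.append(np.degrees((M.inv()*G).as_rotvec()))
    w=min(out,key=np.linalg.norm)
    return M.inv().apply(np.array([x,y,z])-s['position']),w
E
python3 - <<'E'
from h import *
from bench import ctrl
d=pickle.load(open('top.pkl','rb'));f=lambda p,z:deproj(d,(p[0]/4.8+240-.4,p[1]/4.8+125-.4),z)
def line(a,b,z):
    a,b=f(a,z),f(b,z);return a,(b-a)/np.linalg.norm(b-a)
ang=lambda v:np.degrees(np.arctan2(v[1],v[0]))
L=line((212,445),(275,215),.028);Rr=line((443,505),(508,265),.028);F=line((415,524),(235,478),.028);B=line((490,238),(310,187),.028)
print('yaws',ang(L[1]),ang(Rr[1]),ang(F[1])-90,ang(B[1])-90)
yaw=np.mean([ang(L[1]),ang(Rr[1]),ang(F[1])-90,ang(B[1])-90]);t=np.radians(yaw)
X=np.array([np.cos(t),np.sin(t)]);Y=np.array([-X[1],X[0]])
m=lambda a,b,ax:(f(a,.028)+f(b,.028))@ax/2
l,r=m((212,445),(275,215),Y),m((443,505),(508,265),Y);fr,b=m((415,524),(235,478),X),m((490,238),(310,187),X)
print('size',b-fr,l-r);so=X*(b+fr)/2+Y*(l+r)/2;print('scale',so,yaw)
S=line((116,345),(123,120),0);K=line((378,123),(97,110),0);print('stop yaws',ang(S[1]),ang(K[1])-90)
yc=(ang(S[1])+ang(K[1])-90)/2;t=np.radians(yc);X=np.array([np.cos(t),np.sin(t)]);Y=np.array([-X[1],X[0]])
co=X*(m((378,123),(97,110),X)-.1)+Y*(m((116,345),(123,120),Y)-.08)
# redo at z=0
co=X*((f((378,123),0)+f((97,110),0))@X/2-.1)+Y*((f((116,345),0)+f((123,120),0))@Y/2-.08)
print('stop',co,yc);e=so-co;print('scale in stop',e@X,e@Y)
for n,uv in dict(timer=(235,246),marker=(221,178),tape=(418,235),purple=(379,194),purple2=(369,252)).items():print(n,deproj(d,uv,.02))
# corner overlays
for C,th,nm in((so,np.radians(yaw),'s'),(co,np.radians(yc),'c')):
  x=np.array([np.cos(th),np.sin(th)]);y=np.array([-x[1],x[0]])
  for a,b2 in((.1,.08),(.1,-.08),(-.1,-.08),(-.1,.08)):
    q=(proj(d,np.r_[C+a*x+b2*y,.028 if nm=='s' else 0])-[239.6,124.6])*4.8;print(nm,q.round())
E
```

```text
yaws -14.820646907763477 -15.356073443916301 -14.391294549662604 -16.06005725098872
size 0.19785927155519906 0.15733142862271451
scale [ 0.58753137 -0.03406857] -15.157018038082775
stop yaws -0.989225143206089 -2.70032920157135
stop [0.65404318 0.04940816] -1.8447771723887172
scale in stop -0.06379007177512344 -0.08557460492518451
timer [0.43854847 0.21597522]
marker [0.65480463 0.26512152]
tape [ 0.47221722 -0.36065866]
purple [ 0.60290211 -0.23931141]
purple2 [ 0.41910962 -0.2050523 ]
s [284. 180.]
s [516. 242.]
s [438. 533.]
s [202. 470.]
c [125. 113.]
c [360. 120.]
c [351. 413.]
c [111. 406.]
```

```bash
cat >>h.py <<'E'
SO=np.array([.5875,-.0341]);SY=np.radians(-15.2);CO=np.array([.6540,.0494]);CY=np.radians(-1.9)
def inframe(O,t,x,y):return O+[np.cos(t)*x-np.sin(t)*y,np.sin(t)*x+np.cos(t)*y]
def goto(s,O,t,x,y,z,phi):
    p=inframe(O,t,x,y);a,w=rel(s,*p,z,phi);print('to',p.round(4),'rel mm',(a*1000).round(1),'deg',w.round(2))
E
python3 - <<'E'
from h import *
from bench import ctrl
s=ctrl.get_state();goto(s,SO,SY,.005,-.115,.2,SY)
M=R.from_rotvec(s['tool_rot']).as_matrix();print(M.round(3))
E
```

```text
to [ 0.5622 -0.1464] rel mm [-579.6 -611.2   22.7] deg [-7.000e-02  8.000e-02  8.683e+01]
[[-0.949  0.315 -0.   ]
 [ 0.315  0.949 -0.002]
 [-0.    -0.002 -1.   ]]
```

```bash
python3 -m handwheel '[{"x":-30,"y":-30,"wz":4},{"x":-0.06,"y":-0.06,"wz":9}]' 2>&1 | head -0; python3 -m handwheel '[{"x":-0.03,"y":-0.03,"wz":4},{"x":-0.06,"y":-0.062,"wz":9},{"x":-0.09,"y":-0.094,"wz":13},{"x":-0.12,"y":-0.126,"wz":18},{"x":-0.15,"y":-0.157,"wz":22},{"x":-0.18,"y":-0.189,"wz":27},{"x":-0.21,"y":-0.22,"wz":31},{"x":-0.24,"y":-0.252,"wz":36},{"x":-0.27,"y":-0.284,"wz":40},{"x":-0.3,"y":-0.315,"wz":45}]' 0.087; python3 - <<'E'
from h import *
from bench import ctrl
s=ctrl.get_state();goto(s,SO,SY,.005,-.115,.2,SY);print(s['position'],s['time'],s['joint_positions'])
E
```

```text
to [ 0.5622 -0.1464] rel mm [-579.6 -611.2   22.7] deg [-7.000e-02  8.000e-02  8.683e+01]
[0.20481853 0.61637043 0.22158074] 0.1 [-1.23593742  0.32173449 -0.07009404  1.45155208  0.02258929  1.37078416
 -0.05687923]invalid input at $[0]: expected keys x, y, z, wx, wy, wz
```

My first line there was a stray one with bad units. Both calls were refused and nothing moved, because every row needs all six keys. I'll redo it.

```bash
python3 -m handwheel '[{"x":-0.03,"y":-0.03,"z":0,"wx":0,"wy":0,"wz":4},{"x":-0.06,"y":-0.062,"z":0,"wx":0,"wy":0,"wz":9},{"x":-0.09,"y":-0.094,"z":0,"wx":0,"wy":0,"wz":13},{"x":-0.12,"y":-0.126,"z":0,"wx":0,"wy":0,"wz":18},{"x":-0.15,"y":-0.157,"z":0,"wx":0,"wy":0,"wz":22},{"x":-0.18,"y":-0.189,"z":0,"wx":0,"wy":0,"wz":27},{"x":-0.21,"y":-0.22,"z":0,"wx":0,"wy":0,"wz":31},{"x":-0.24,"y":-0.252,"z":0,"wx":0,"wy":0,"wz":36},{"x":-0.27,"y":-0.284,"z":0,"wx":0,"wy":0,"wz":40},{"x":-0.3,"y":-0.315,"z":0,"wx":0,"wy":0,"wz":45}]' 0.087; python3 - <<'E'
from h import *
from bench import ctrl
s=ctrl.get_state();goto(s,SO,SY,.005,-.115,.2,SY);print(s['position'],s['time'],s['joint_positions'])
E
```

```text
time: 0.93
position: [0.3826, 0.2378, 0.2223]
tool_rot: [-1.655, -2.67, -0.0]
ft_force: [0.4, 0.1, 0.8]
grip_width: 1.004
grip_force: 0.0
to [ 0.5622 -0.1464] rel mm [-423.9  -10.2   22.2] deg [-1.000e-02 -1.000e-02  4.163e+01]
[0.38264069 0.23775547 0.22234177] 0.9333 [-0.88007406 -0.11674349  0.24641951  1.92578517  0.0289507   1.32922315
 -0.18097477]
```

```bash
python3 -m handwheel '[{"x":-0.04,"y":-0.002,"z":0,"wx":0,"wy":0,"wz":4},{"x":-0.08,"y":-0.002,"z":0,"wx":0,"wy":0,"wz":9},{"x":-0.12,"y":-0.002,"z":0,"wx":0,"wy":0,"wz":13},{"x":-0.16,"y":-0.004,"z":0,"wx":0,"wy":0,"wz":17},{"x":-0.2,"y":-0.005,"z":0,"wx":0,"wy":0,"wz":21},{"x":-0.24,"y":-0.006,"z":0,"wx":0,"wy":0,"wz":25},{"x":-0.28,"y":-0.008,"z":0,"wx":0,"wy":0,"wz":29},{"x":-0.32,"y":-0.01,"z":0,"wx":0,"wy":0,"wz":33},{"x":-0.36,"y":-0.01,"z":0,"wx":0,"wy":0,"wz":37},{"x":-0.4,"y":-0.01,"z":0,"wx":0,"wy":0,"wz":41}]'; python3 - <<'E'
from h import *
from bench import ctrl
s=ctrl.get_state();goto(s,SO,SY,.005,-.115,.019,SY);print(s['position'],s['time'],s['joint_positions'])
E
```

```text
time: 1.77
position: [0.553, -0.124, 0.2225]
tool_rot: [-2.485, -1.922, -0.001]
ft_force: [0.4, 1.4, -0.5]
grip_width: 0.998
grip_force: 0.0
to [ 0.5622 -0.1464] rel mm [-19.5  14.4 203.5] deg [ 0.01 -0.03  0.64]
[ 0.55303857 -0.12395016  0.22254135] 1.7667 [-0.45517739  0.162796    0.70582191  1.68584789 -0.10895482  1.33251865
  0.01575643]
```

```bash
python3 -m handwheel '[{"x":-0.02,"y":0.014,"z":0,"wx":0,"wy":0,"wz":0.6},{"x":-0.02,"y":0.014,"z":0.03,"wx":0,"wy":0,"wz":0.6},{"x":-0.02,"y":0.014,"z":0.06,"wx":0,"wy":0,"wz":0.6},{"x":-0.02,"y":0.014,"z":0.09,"wx":0,"wy":0,"wz":0.6},{"x":-0.02,"y":0.014,"z":0.12,"wx":0,"wy":0,"wz":0.6},{"x":-0.02,"y":0.014,"z":0.15,"wx":0,"wy":0,"wz":0.6},{"x":-0.02,"y":0.014,"z":0.175,"wx":0,"wy":0,"wz":0.6},{"x":-0.02,"y":0.014,"z":0.193,"wx":0,"wy":0,"wz":0.6},{"x":-0.02,"y":0.014,"z":0.203,"wx":0,"wy":0,"wz":0.6},{"x":-0.02,"y":0.014,"z":0.203,"wx":0,"wy":0,"wz":0.6}]'; python3 - <<'E'
from h import *
from bench import ctrl
s=ctrl.get_state();goto(s,SO,SY,.005,-.0895,.019,SY);goto(s,CO,CY,.005,-.0895,.019,CY);print(s['position'],s['time'])
d=ctrl.get_image('top');cv2.imwrite('pics/top2.png',cv2.resize(d['image'][120:260,200:400,::-1],None,fx=4,fy=4,interpolation=cv2.INTER_CUBIC))
E
```

```text
time: 2.6
position: [0.5593, -0.1445, 0.017]
tool_rot: [-2.489, -1.911, 0.006]
ft_force: [-0.0, 0.8, 0.5]
grip_width: 1.0
grip_force: 0.0
to [ 0.5689 -0.1218] rel mm [24.5  3.4 -2. ] deg [-0.28  0.06  0.22]
to [ 0.656  -0.0402] rel mm [125.8  66.5  -2.4] deg [ -0.28   0.03 -13.08]
[ 0.55927732 -0.14454724  0.01702954] 2.6
```

View pics/top2.png

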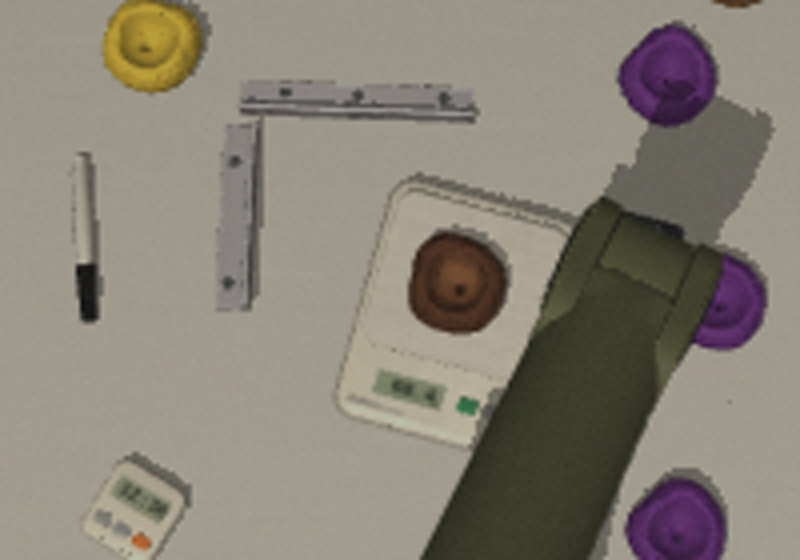

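The scale sits as estimated, and the fingers are on the table to its right without touching anything. I'll start the push.

```bash
python3 -m handwheel '[{"x":0.006,"y":0,"z":0,"wx":0,"wy":0,"wz":0},{"x":0.012,"y":0,"z":0,"wx":0,"wy":0,"wz":0},{"x":0.016,"y":0,"z":0,"wx":0,"wy":0,"wz":0},{"x":0.019,"y":0,"z":0,"wx":0,"wy":0,"wz":0},{"x":0.022,"y":0,"z":0,"wx":0,"wy":0,"wz":0},{"x":0.025,"y":0,"z":0,"wx":0,"wy":0,"wz":0},{"x":0.028,"y":0,"z":0,"wx":0,"wy":0,"wz":-0.5},{"x":0.031,"y":0,"z":0,"wx":0,"wy":0,"wz":-1},{"x":0.034,"y":0,"z":0,"wx":0,"wy":0,"wz":-1.5},{"x":0.037,"y":0,"z":0,"wx":0,"wy":0,"wz":-2}]'; python3 - <<'E'
from h import *
from bench import ctrl
s=ctrl.get_state();goto(s,CO,CY,-.06,-.0935,.019,CY);print(s['position'])
E
```

```text
time: 3.48
position: [0.5714, -0.1125, 0.0203]
tool_rot: [2.457, 1.95, -0.001]
ft_force: [0.2, -5.7, 0.5]
grip_width: 0.999
grip_force: 2.7
to [ 0.5909 -0.0421] rel mm [73.   3.   1.1] deg [  0.14   0.2  -11.22]
[ 0.57140361 -0.1125055   0.02027942]
```

```bash
python3 -m handwheel '[{"x":0.004,"y":0,"z":0,"wx":0,"wy":0,"wz":-0.6},{"x":0.008,"y":0,"z":0,"wx":0,"wy":0,"wz":-1.2},{"x":0.012,"y":0,"z":0,"wx":0,"wy":0,"wz":-1.8},{"x":0.016,"y":0,"z":0,"wx":0,"wy":0,"wz":-2.4},{"x":0.02,"y":0,"z":0,"wx":0,"wy":0,"wz":-3},{"x":0.024,"y":0,"z":0,"wx":0,"wy":0,"wz":-3.6},{"x":0.028,"y":0,"z":0,"wx":0,"wy":0,"wz":-4.2},{"x":0.032,"y":0,"z":0,"wx":0,"wy":0,"wz":-4.8},{"x":0.036,"y":0,"z":0,"wx":0,"wy":0,"wz":-5.4},{"x":0.04,"y":0,"z":0,"wx":0,"wy":0,"wz":-6}]'; python3 - <<'E'
from h import *
from bench import ctrl
s=ctrl.get_state();goto(s,CO,CY,-.06,-.0935,.019,CY);print(s['position'])
d=ctrl.get_image('top');cv2.imwrite('pics/top3.png',cv2.resize(d['image'][120:260,200:400,::-1],None,fx=4,fy=4,interpolation=cv2.INTER_CUBIC))
E
```

```text
time: 4.32
position: [0.5804, -0.0738, 0.0203]
tool_rot: [2.352, 2.077, -0.002]
ft_force: [0.1, -6.6, 1.1]
grip_width: 0.999
grip_force: 3.0
to [ 0.5909 -0.0421] rel mm [32.8  6.5  1.2] deg [ 0.13  0.22 -5.21]
[ 0.58044559 -0.07376008  0.02028771]
```

View pics/top3.png

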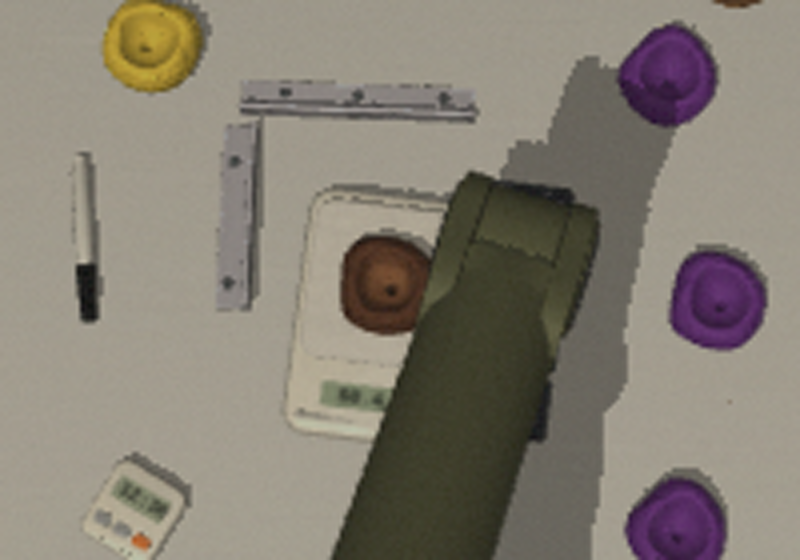

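The scale follows the fence. Its left edge is at about x=303, with the side rail's inner face at about x=257, so the gap is roughly 35 mm.

```bash
python3 -m handwheel '[{"x":0.004,"y":0,"z":0,"wx":0,"wy":0,"wz":-0.7},{"x":0.008,"y":0.001,"z":0,"wx":0,"wy":0,"wz":-1.4},{"x":0.012,"y":0.001,"z":0,"wx":0,"wy":0,"wz":-2.1},{"x":0.016,"y":0.002,"z":0,"wx":0,"wy":0,"wz":-2.8},{"x":0.02,"y":0.003,"z":0,"wx":0,"wy":0,"wz":-3.5},{"x":0.023,"y":0.004,"z":0,"wx":0,"wy":0,"wz":-4.2},{"x":0.026,"y":0.004,"z":0,"wx":0,"wy":0,"wz":-4.8},{"x":0.029,"y":0.005,"z":0,"wx":0,"wy":0,"wz":-5.2},{"x":0.031,"y":0.005,"z":0,"wx":0,"wy":0,"wz":-5.2},{"x":0.031,"y":0.005,"z":0,"wx":0,"wy":0,"wz":-5.2}]'; python3 - <<'E'
from h import *
from bench import ctrl
s=ctrl.get_state();goto(s,CO,CY,-.06,-.0935,.019,CY);print(s['position'])
d=ctrl.get_image('top');pickle.dump(d,open('t4.pkl','wb'));cv2.imwrite('pics/top4.png',cv2.resize(d['image'][130:240,240:360,::-1],None,fx=5,fy=5,interpolation=cv2.INTER_CUBIC))
E
```

```text
time: 5.2
position: [0.5891, -0.043, 0.0203]
tool_rot: [2.255, 2.183, -0.002]
ft_force: [-0.3, -5.3, 1.9]
grip_width: 1.001
grip_force: 2.6
to [ 0.5909 -0.0421] rel mm [1.  1.8 1.3] deg [0.08 0.19 0.05]
[ 0.58911121 -0.04296712  0.02025424]
```

View pics/top4.png

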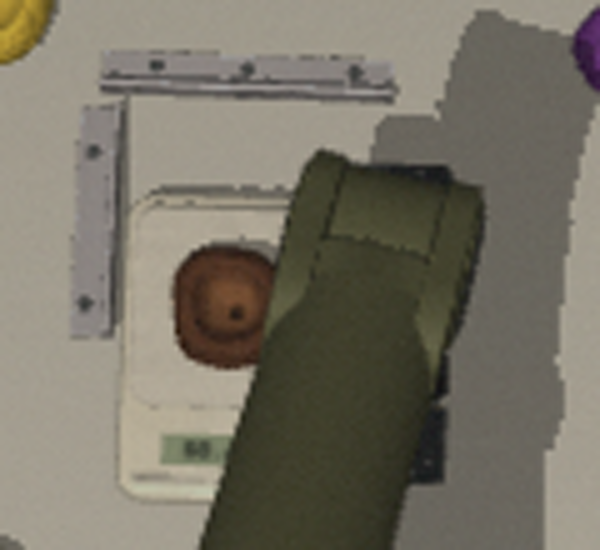

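Edges look parallel, with a few mm left to the side rail and about 60 mm to the back rail. I'll back off, rise, and go round to the front edge.

```bash
python3 -m handwheel '[{"x":-0.01,"y":0,"z":0,"wx":0,"wy":0,"wz":0},{"x":-0.025,"y":0,"z":0,"wx":0,"wy":0,"wz":0},{"x":-0.03,"y":0,"z":0,"wx":0,"wy":0,"wz":0},{"x":-0.03,"y":0,"z":-0.02,"wx":0,"wy":0,"wz":0},{"x":-0.03,"y":0,"z":-0.05,"wx":0,"wy":0,"wz":0},{"x":-0.03,"y":0,"z":-0.085,"wx":0,"wy":0,"wz":0},{"x":-0.03,"y":0,"z":-0.12,"wx":0,"wy":0,"wz":0},{"x":-0.03,"y":0,"z":-0.145,"wx":0,"wy":0,"wz":0},{"x":-0.03,"y":0,"z":-0.16,"wx":0,"wy":0,"wz":0},{"x":-0.03,"y":0,"z":-0.16,"wx":0,"wy":0,"wz":0}]'; python3 - <<'E'
from h import *
from bench import ctrl
s=ctrl.get_state();goto(s,CO,CY,-.195,-.002,.17,CY+np.pi/2);print(s['position'],s['joint_positions'])
E
```

```text
time: 6.08
position: [0.59, -0.0702, 0.1838]
tool_rot: [2.253, 2.184, 0.009]
ft_force: [0.1, 0.3, -0.3]
grip_width: 0.998
grip_force: 0.0
to [0.459  0.0539] rel mm [ 119.9 -134.9   13. ] deg [  0.39   0.25 -89.88]
[ 0.59002543 -0.07015291  0.18376659] [-0.46887293  0.24666798  0.6384258   1.67586427 -0.15584853  1.2628949
  0.17041684]
```

```bash
python3 -m handwheel '[{"x":0.01,"y":-0.014,"z":0,"wx":0,"wy":0,"wz":-7},{"x":0.023,"y":-0.028,"z":0,"wx":0,"wy":0,"wz":-14},{"x":0.036,"y":-0.042,"z":0,"wx":0,"wy":0,"wz":-21},{"x":0.05,"y":-0.056,"z":0,"wx":0,"wy":0,"wz":-28},{"x":0.062,"y":-0.07,"z":0,"wx":0,"wy":0,"wz":-35},{"x":0.074,"y":-0.084,"z":0,"wx":0,"wy":0,"wz":-42},{"x":0.086,"y":-0.098,"z":0,"wx":0,"wy":0,"wz":-49},{"x":0.098,"y":-0.112,"z":0,"wx":0,"wy":0,"wz":-56},{"x":0.11,"y":-0.125,"z":0,"wx":0,"wy":0,"wz":-63},{"x":0.12,"y":-0.135,"z":0,"wx":0,"wy":0,"wz":-70}]'; python3 - <<'E'
from h import *
from bench import ctrl
s=ctrl.get_state();goto(s,CO,CY,-.195,-.002,.17,CY+np.pi/2);print(s['position'],s['joint_positions'])
E
```

```text
time: 6.92
position: [0.4546, 0.0551, 0.1783]
tool_rot: [-0.582, -3.085, 0.0]
ft_force: [1.1, -0.3, -0.2]
grip_width: 1.001
grip_force: 0.0
to [0.459  0.0539] rel mm [-4.7  0.5  8.3] deg [ -0.    -0.13 -19.48]
[0.45455734 0.05512031 0.17831619] [-0.63353418 -0.07998675  0.43787203  1.97794626  0.03495602  1.23848219
  0.98922778]
```

```bash
python3 -m handwheel '[{"x":-0.002,"y":0,"z":0,"wx":0,"wy":0,"wz":-6.5},{"x":-0.004,"y":0,"z":0.01,"wx":0,"wy":0,"wz":-13},{"x":-0.005,"y":0,"z":0.025,"wx":0,"wy":0,"wz":-19.5},{"x":-0.005,"y":0,"z":0.05,"wx":0,"wy":0,"wz":-19.5},{"x":-0.005,"y":0,"z":0.075,"wx":0,"wy":0,"wz":-19.5},{"x":-0.005,"y":0,"z":0.1,"wx":0,"wy":0,"wz":-19.5},{"x":-0.005,"y":0,"z":0.125,"wx":0,"wy":0,"wz":-19.5},{"x":-0.005,"y":0,"z":0.145,"wx":0,"wy":0,"wz":-19.5},{"x":-0.005,"y":0,"z":0.157,"wx":0,"wy":0,"wz":-19.5},{"x":-0.005,"y":0,"z":0.157,"wx":0,"wy":0,"wz":-19.5}]'; python3 - <<'E'
from h import *
from bench import ctrl
s=ctrl.get_state();goto(s,CO,CY,-.1095,-.002,.019,CY+np.pi/2);print(s['position'])
d=ctrl.get_image('top');cv2.imwrite('pics/top5.png',cv2.resize(d['image'][130:240,240:360,::-1],None,fx=5,fy=5,interpolation=cv2.INTER_CUBIC))
E
```

```text
time: 7.75
position: [0.4576, 0.0515, 0.019]
tool_rot: [-0.063, -3.134, 0.003]
ft_force: [-0.0, -0.4, 0.3]
grip_width: 0.996
grip_force: 0.0
to [0.5445 0.051 ] rel mm [-86.8   3.   -0.6] deg [-0.13 -0.4  -0.39]
[0.45761522 0.05153868 0.01901115]
```

View pics/top5.png

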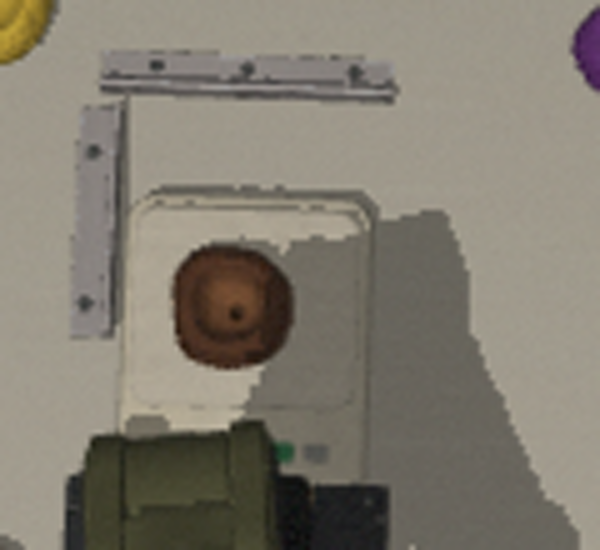

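The scale is parallel to the stop and the gripper is in front of it, clear of the timer. Next is the forward push.

```bash
python3 -m handwheel '[{"x":-0.008,"y":0,"z":0,"wx":0,"wy":0,"wz":-0.4},{"x":-0.014,"y":0,"z":0,"wx":0,"wy":0,"wz":-0.4},{"x":-0.018,"y":0,"z":0,"wx":0,"wy":0,"wz":-0.4},{"x":-0.021,"y":0,"z":0,"wx":0,"wy":0,"wz":-0.4},{"x":-0.024,"y":0,"z":0,"wx":0,"wy":0,"wz":-0.4},{"x":-0.027,"y":0,"z":0,"wx":0,"wy":0,"wz":-0.4},{"x":-0.03,"y":0,"z":0,"wx":0,"wy":0,"wz":-0.4},{"x":-0.034,"y":0.001,"z":0,"wx":0,"wy":0,"wz":-0.4},{"x":-0.038,"y":0.001,"z":0,"wx":0,"wy":0,"wz":-0.4},{"x":-0.042,"y":0.001,"z":0,"wx":0,"wy":0,"wz":-0.4}]'; python3 -m handwheel '[{"x":-0.004,"y":0,"z":0,"wx":0,"wy":0,"wz":0},{"x":-0.008,"y":0,"z":0,"wx":0,"wy":0,"wz":0},{"x":-0.012,"y":0,"z":0,"wx":0,"wy":0,"wz":0},{"x":-0.016,"y":0,"z":0,"wx":0,"wy":0,"wz":0},{"x":-0.02,"y":0.001,"z":0,"wx":0,"wy":0,"wz":0},{"x":-0.024,"y":0.001,"z":0,"wx":0,"wy":0,"wz":0},{"x":-0.028,"y":0.001,"z":0,"wx":0,"wy":0,"wz":0},{"x":-0.031,"y":0.001,"z":0,"wx":0,"wy":0,"wz":0},{"x":-0.034,"y":0.001,"z":0,"wx":0,"wy":0,"wz":0},{"x":-0.036,"y":0.001,"z":0,"wx":0,"wy":0,"wz":0}]'; python3 - <<'E'
from h import *
from bench import ctrl
s=ctrl.get_state();goto(s,CO,CY,-.1095,-.002,.019,CY+np.pi/2);print(s['position'],s['torque'])
E
```

```text
time: 8.63
position: [0.5006, 0.0517, 0.0228]
tool_rot: [-0.051, -3.135, -0.001]
ft_force: [-8.6, 0.6, 6.4]
grip_width: 0.997
grip_force: 4.7
time: 9.47
position: [0.537, 0.0515, 0.0227]
tool_rot: [-0.051, -3.135, -0.001]
ft_force: [-8.2, -0.0, 5.3]
grip_width: 0.997
grip_force: 4.3
to [0.5445 0.051 ] rel mm [-7.5 -0.3  3.7] deg [ 0.02 -0.33  0.03]
[0.53702645 0.05153891 0.02273113] [0.02733182 1.8232133  0.03879715]
```

```bash
for i in 1; do python3 -m handwheel '[{"x":-0.0015,"y":0,"z":0,"wx":0,"wy":0,"wz":0},{"x":-0.003,"y":0,"z":0,"wx":0,"wy":0,"wz":0},{"x":-0.0045,"y":0,"z":0,"wx":0,"wy":0,"wz":0},{"x":-0.006,"y":0,"z":0,"wx":0,"wy":0,"wz":0},{"x":-0.006,"y":0,"z":0,"wx":0,"wy":0,"wz":0}]'; done; python3 -m handwheel '[{"x":-0.001,"y":0,"z":0,"wx":0,"wy":0,"wz":0},{"x":-0.001,"y":0,"z":0,"wx":0,"wy":0,"wz":0}]'|grep -E 'pos|ft'; python3 -m handwheel '[{"x":-0.001,"y":0,"z":0,"wx":0,"wy":0,"wz":0},{"x":-0.001,"y":0,"z":0,"wx":0,"wy":0,"wz":0}]'|grep -E 'pos|ft'
```

```text
time: 9.88
position: [0.5418, 0.0514, 0.0227]
tool_rot: [-0.051, -3.133, -0.001]
ft_force: [-10.8, 0.1, 9.0]
grip_width: 1.0
grip_force: 5.6
position: [0.5418, 0.0515, 0.0226]
ft_force: [-13.6, -0.0, 10.5]
position: [0.5419, 0.0514, 0.0226]
ft_force: [-15.6, 0.6, 13.4]
```

```bash
python3 -m handwheel '[{"x":-0.002,"y":0,"z":0,"wx":0,"wy":0,"wz":0},{"x":-0.003,"y":0,"z":0,"wx":0,"wy":0,"wz":0},{"x":-0.003,"y":0,"z":0,"wx":0,"wy":0,"wz":0}]'|grep -E 'pos|ft|rot'; python3 -m handwheel '[{"x":0.005,"y":0,"z":0,"wx":0,"wy":0,"wz":0},{"x":0.012,"y":0,"z":0,"wx":0,"wy":0,"wz":0},{"x":0.025,"y":0,"z":0,"wx":0,"wy":0,"wz":0},{"x":0.035,"y":0,"z":0,"wx":0,"wy":0,"wz":0},{"x":0.035,"y":0,"z":-0.03,"wx":0,"wy":0,"wz":0},{"x":0.035,"y":0,"z":-0.065,"wx":0,"wy":0,"wz":0},{"x":0.035,"y":0,"z":-0.1,"wx":0,"wy":0,"wz":0},{"x":0.035,"y":0,"z":-0.13,"wx":0,"wy":0,"wz":0},{"x":0.035,"y":0,"z":-0.15,"wx":0,"wy":0,"wz":0},{"x":0.035,"y":0,"z":-0.155,"wx":0,"wy":0,"wz":0}]'; python3 - <<'E'
from h import *
from bench import ctrl
s=ctrl.get_state();goto(s,CO,CY,.005,-.12,.17,CY);print(s['position'],s['joint_positions'])
d=ctrl.get_image('top');cv2.imwrite('pics/top6.png',cv2.resize(d['image'][130:240,240:360,::-1],None,fx=5,fy=5,interpolation=cv2.INTER_CUBIC))
E
```

```text
position: [0.542, 0.0515, 0.0223]
tool_rot: [-0.051, -3.122, -0.002]
ft_force: [-22.1, -1.0, 19.4]
time: 11.3
position: [0.5182, 0.0524, 0.1825]
tool_rot: [0.052, 3.132, 0.005]
ft_force: [-0.3, -0.6, 0.3]
grip_width: 1.001
grip_force: 0.0
to [ 0.655  -0.0707] rel mm [-140.7 -118.6   13.3] deg [ -0.25   0.54 -89.99]
[0.51822362 0.05240625 0.18246179] [-0.6253854   0.05893568  0.49534262  1.8477925  -0.03146522  1.23291472
  1.41717203]
```

View pics/top6.png

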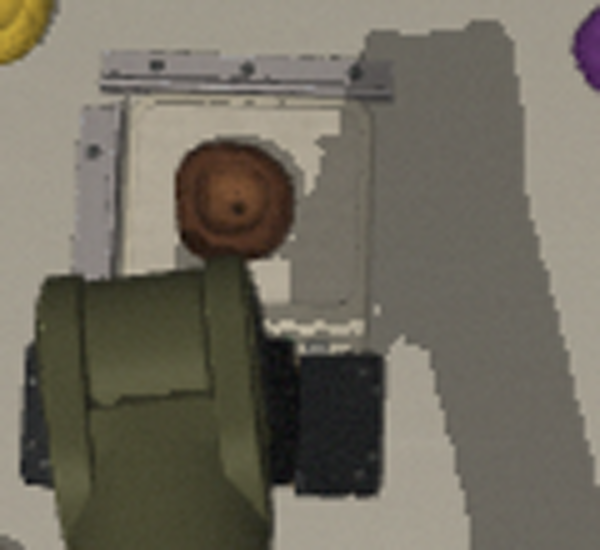

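The back edge is flush on the back rail and a slight gap may remain at the side rail. I'll return to the right edge for the final left push.

```bash
python3 -m handwheel '[{"x":-0.014,"y":-0.012,"z":0,"wx":0,"wy":0,"wz":7},{"x":-0.028,"y":-0.024,"z":0,"wx":0,"wy":0,"wz":14},{"x":-0.042,"y":-0.036,"z":0,"wx":0,"wy":0,"wz":21},{"x":-0.056,"y":-0.048,"z":0,"wx":0,"wy":0,"wz":28},{"x":-0.07,"y":-0.06,"z":0,"wx":0,"wy":0,"wz":35},{"x":-0.084,"y":-0.072,"z":0,"wx":0,"wy":0,"wz":42},{"x":-0.098,"y":-0.084,"z":0,"wx":0,"wy":0,"wz":49},{"x":-0.112,"y":-0.096,"z":0,"wx":0,"wy":0,"wz":56},{"x":-0.126,"y":-0.108,"z":0,"wx":0,"wy":0,"wz":63},{"x":-0.14,"y":-0.119,"z":0,"wx":0,"wy":0,"wz":70}]'; python3 - <<'E'
from h import *
from bench import ctrl
s=ctrl.get_state();goto(s,CO,CY,-.005,-.12,.019,CY);print(s['position'],s['joint_positions'])
E
```

```text
time: 12.18
position: [0.6512, -0.0724, 0.1757]
tool_rot: [-1.851, -2.537, 0.002]
ft_force: [-0.2, -0.1, -0.6]
grip_width: 1.0
grip_force: 0.0
to [ 0.645  -0.0704] rel mm [  3.8  -4.9 156.7] deg [-0.11  0.02 19.65]
[ 0.6511705  -0.07235149  0.17569382] [-0.46443211  0.41923089  0.70620277  1.52063742 -0.27632117  1.30575346
  0.58185607]
```

```bash
python3 -m handwheel '[{"x":0.001,"y":-0.002,"z":0,"wx":0,"wy":0,"wz":6.5},{"x":0.002,"y":-0.004,"z":0.01,"wx":0,"wy":0,"wz":13},{"x":0.003,"y":-0.005,"z":0.025,"wx":0,"wy":0,"wz":19.6},{"x":0.003,"y":-0.005,"z":0.05,"wx":0,"wy":0,"wz":19.6},{"x":0.003,"y":-0.005,"z":0.075,"wx":0,"wy":0,"wz":19.6},{"x":0.003,"y":-0.005,"z":0.1,"wx":0,"wy":0,"wz":19.6},{"x":0.003,"y":-0.005,"z":0.125,"wx":0,"wy":0,"wz":19.6},{"x":0.003,"y":-0.005,"z":0.143,"wx":0,"wy":0,"wz":19.6},{"x":0.003,"y":-0.005,"z":0.155,"wx":0,"wy":0,"wz":19.6},{"x":0.003,"y":-0.005,"z":0.155,"wx":0,"wy":0,"wz":19.6}]'; python3 - <<'E'
from h import *
from bench import ctrl
s=ctrl.get_state();goto(s,CO,CY,-.005,-.0895,.019,CY);print(s['position'])
E
```

```text
time: 13.02
position: [0.6426, -0.07, 0.0185]
tool_rot: [-2.247, -2.189, 0.008]
ft_force: [-0.7, 0.5, -1.3]
grip_width: 0.998
grip_force: 0.0
to [ 0.646  -0.0399] rel mm [30.2  2.6 -0.6] deg [-0.37  0.04  0.41]
[ 0.6426498 -0.0699655  0.0184783]
```

```bash
python3 -m handwheel '[{"x":0.008,"y":0,"z":0,"wx":0,"wy":0,"wz":0.4},{"x":0.014,"y":0,"z":0,"wx":0,"wy":0,"wz":0.4},{"x":0.018,"y":0,"z":0,"wx":0,"wy":0,"wz":0.4},{"x":0.021,"y":0,"z":0,"wx":0,"wy":0,"wz":0.4},{"x":0.023,"y":0,"z":0,"wx":0,"wy":0,"wz":0.4},{"x":0.025,"y":0,"z":0,"wx":0,"wy":0,"wz":0.4},{"x":0.027,"y":0,"z":0,"wx":0,"wy":0,"wz":0.4},{"x":0.029,"y":0,"z":0,"wx":0,"wy":0,"wz":0.4},{"x":0.029,"y":0,"z":0,"wx":0,"wy":0,"wz":0.4}]'|grep -E 'pos|ft'; python3 -m handwheel '[{"x":0.001,"y":0,"z":0,"wx":0,"wy":0,"wz":0},{"x":0.001,"y":0,"z":0,"wx":0,"wy":0,"wz":0}]'|grep -E 'pos|ft'; python3 -m handwheel '[{"x":0.001,"y":0,"z":0,"wx":0,"wy":0,"wz":0},{"x":0.001,"y":0,"z":0,"wx":0,"wy":0,"wz":0}]'|grep -E 'pos|ft'
```

```text
position: [0.6465, -0.0432, 0.0231]
ft_force: [0.7, -3.8, 2.0]
position: [0.6464, -0.043, 0.023]
ft_force: [0.9, -6.1, 2.4]
position: [0.6463, -0.0423, 0.023]
ft_force: [-0.6, -6.1, 1.7]
```

Still sliding at about 6 N, so I'll keep going until it stalls.

```bash
python3 -m handwheel '[{"x":0.001,"y":0,"z":0,"wx":0,"wy":0,"wz":0},{"x":0.002,"y":0,"z":0,"wx":0,"wy":0,"wz":0},{"x":0.002,"y":0,"z":0,"wx":0,"wy":0,"wz":0}]'|grep -E 'pos|ft'; python3 -m handwheel '[{"x":0.001,"y":0,"z":0,"wx":0,"wy":0,"wz":0},{"x":0.002,"y":0,"z":0,"wx":0,"wy":0,"wz":0},{"x":0.002,"y":0,"z":0,"wx":0,"wy":0,"wz":0}]'|grep -E 'pos|ft'; python3 -m handwheel '[{"x":0.001,"y":0,"z":0,"wx":0,"wy":0,"wz":0},{"x":0.002,"y":0,"z":0,"wx":0,"wy":0,"wz":0},{"x":0.002,"y":0,"z":0,"wx":0,"wy":0,"wz":0}]'|grep -E 'pos|ft'
```

```text
position: [0.6464, -0.0405, 0.023]
ft_force: [-0.9, -6.8, 3.2]
position: [0.6465, -0.0385, 0.0231]
ft_force: [-0.4, -5.1, 1.8]
position: [0.6465, -0.0383, 0.0231]
ft_force: [-1.2, -8.9, 1.9]
```

```bash
python3 -m handwheel '[{"x":0.001,"y":0,"z":0,"wx":0,"wy":0,"wz":0},{"x":0.003,"y":0,"z":0,"wx":0,"wy":0,"wz":0},{"x":0.003,"y":0,"z":0,"wx":0,"wy":0,"wz":0}]'|grep -E 'pos|ft|rot'; python3 -m handwheel '[{"x":0.001,"y":0,"z":0,"wx":0,"wy":0,"wz":0},{"x":0.002,"y":0,"z":0,"wx":0,"wy":0,"wz":0},{"x":0.002,"y":0,"z":0,"wx":0,"wy":0,"wz":0}]'|grep -E 'pos|ft|rot'
```

```text
position: [0.6464, -0.0382, 0.0231]
tool_rot: [2.257, 2.175, -0.009]
ft_force: [0.0, -12.7, 0.6]
position: [0.6464, -0.0381, 0.0231]
tool_rot: [2.257, 2.173, -0.011]
ft_force: [0.6, -15.1, 0.9]
```

Stalled at y=-0.038 while the force rises, so the scale is against the side rail. I'll back off, rise and check.

```bash
python3 -m handwheel '[{"x":-0.006,"y":0,"z":0,"wx":0,"wy":0,"wz":0},{"x":-0.014,"y":0,"z":0,"wx":0,"wy":0,"wz":0},{"x":-0.03,"y":0,"z":0,"wx":0,"wy":0,"wz":0},{"x":-0.045,"y":0,"z":0,"wx":0,"wy":0,"wz":0},{"x":-0.05,"y":0,"z":-0.03,"wx":0,"wy":0,"wz":0},{"x":-0.06,"y":0,"z":-0.065,"wx":0,"wy":0,"wz":0},{"x":-0.08,"y":0,"z":-0.1,"wx":0,"wy":0,"wz":0},{"x":-0.11,"y":0,"z":-0.13,"wx":0,"wy":0,"wz":0},{"x":-0.14,"y":0,"z":-0.15,"wx":0,"wy":0,"wz":0},{"x":-0.17,"y":0,"z":-0.16,"wx":0,"wy":0,"wz":0}]'; python3 - <<'E'
from h import *
from bench import ctrl
d=ctrl.get_image('top');cv2.imwrite('pics/top7.png',cv2.resize(d['image'][135:225,245:345,::-1],None,fx=6.5,fy=6.5,interpolation=cv2.INTER_CUBIC))
E
```

```text
time: 16.18
position: [0.6426, -0.1994, 0.1866]
tool_rot: [2.254, 2.184, 0.007]
ft_force: [0.5, 0.4, 0.1]
grip_width: 1.002
grip_force: 0.0
```

View pics/top7.png

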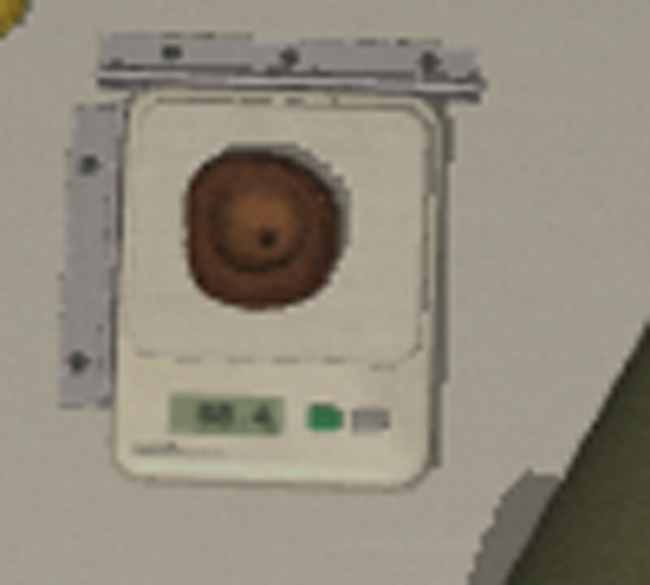

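The scale looks flush on both rails. I'll check its angle against the rails numerically with edge fits.

```bash
python3 - <<'E'
from h import *
from bench import ctrl
d=ctrl.get_image('top');g=np.mean([cv2.cvtColor(ctrl.get_image('top')['image'],cv2.COLOR_RGB2GRAY).astype(float) for _ in range(6)],0)
g=cv2.GaussianBlur(g,(0,0),.8)
def fit(u,v,horiz,z,n,pol):
    # crop coords of edge end points; search +-3px normal
    P=[]
    for t in np.linspace(0,1,30):
        q=np.array([u[0]+(v[0]-u[0])*t,u[1]+(v[1]-u[1])*t])/6.5+[244.6,134.6]
        o=np.arange(-2.5,2.51,.1);pts=np.array([q+([0,k] if horiz else [k,0]) for k in o],np.float32)
        val=cv2.remap(g.astype(np.float32),pts[:,:1],pts[:,1:],cv2.INTER_LINEAR).ravel()
        gr=np.gradient(val)*pol;P.append(deproj(d,pts[gr.argmax()],z))
    P=np.array(P,np.float32);vx,vy,x,y=cv2.fitLine(P,cv2.DIST_HUBER,0,.001,.001).ravel()
    a=np.degrees(np.arctan2(vy,vx));a=(a-(90 if horiz else 0)+90)%180-90
    res=abs((P-[x,y])@[-vy,vx]).mean()*1000
    print(n,'yaw %.2f'%a,'mid',x.round(4),y.round(4),'res mm %.1f'%res)
fit((62,395),(75,110),False,.004,'side foot outer',-1)
fit((103,36),(475,50),True,.004,'back foot outer',-1)
fit((117,440),(127,120),False,.028,'scale left',1)
fit((442,130),(434,440),False,.028,'scale right',-1)
fit((150,480),(390,488),True,.028,'scale front',-1)
fit((160,90),(420,97),True,.035,'scale back',1)
E
```

```text
side foot outer yaw -1.73 mid 0.6694 0.162 res mm 1.5
back foot outer yaw -3.15 mid 0.7815 0.0684 res mm 2.9
scale left yaw -1.82 mid 0.6421 0.1298 res mm 0.9
scale right yaw -0.83 mid 0.6643 -0.0221 res mm 2.0
scale front yaw -2.06 mid 0.5575 0.0558 res mm 0.8
scale back yaw -0.59 mid 0.7414 0.054 res mm 3.8
```

The low-residual fits put the scale at -1.8 to -2.1° and the side rail at -1.7°, so they are parallel within tolerance. I'm handing the job in.

```bash
python3 -c "
from bench import ctrl
print(ctrl.close_job())"
```

```text
the job is handed in; nothing more can be done
None
```

The job is handed in with the scale pushed flush into the corner stop, stalled against both rails and parallel to them by camera check, the cake still on the pan and the robot clear; no verdict came back.

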